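Fit a fresh desiccant canister in the filament drawer and take off its outer cap

TASK

Pull the filament drawer fully open by its handle, then pick up the fresh desiccant canister by its white collar, both lids on, lower it upright (do not drop it in) into the hub hole of the spool in the drawer until its collar sits on the spool, and let go. Only then lift the blue outer cap off alone: the orange vented inner lid stays seated and undisturbed on the canister, the canister stays down in the spool, the drawer stays open. The program finishes while still holding the cap, level and motionless in the gripper, about a hand's breadth (8 to 12 cm) above where it sat; leave the bottle, the printed part and the caliper alone.

Things in the scene. Friction and masses are not known exactly. Their poses are not given: they have to be found in the camera images.
- dry_cabinet: grey drawer unit standing fixed on the bench, 200 deep (its x) x 250 wide (its y) x 120 mm high, with one white-fronted drawer that slides out along the unit's -x, towards the robot. Origin: centre of its underside on the bench; z up. The unit's place and yaw vary.
- drawer (a joint): how far the drawer is pulled out, in m: 0 shut, 0.16 at its stop (fully open). It starts shut or up to 20 mm ajar. It slides with about 2.5 N of friction and stays where it is left. The drawer carries the spool with it.
- drawer_handle (a point): middle of the drawer's dark steel bar handle: a round bar 12 mm thick and 110 mm long lying along the unit's y, its centre line 42 mm in front of the white drawer front (posts to the front 47 mm either side of the middle), 83 mm above the bench and 37 mm below the unit's top. Axes as the unit's: -x is the pulling direction. Open space above and below the bar.
- spool_hub (a point): centre of the mouth of the hub hole of the green spool with black flanges (130 across, 50 mm high) held fast flat in the drawer; level with the spool's upper face, 69 mm above the bench; z up. Hole 54 across, 50 mm deep. The drawer front stands 74 mm before the hole's centre and 39 mm above the face; the drawer's sides are lower. Fully open, the centre is 85 mm clear of the unit's carcass.
- canister: desiccant canister standing upright, 0.10 to 0.18 kg. Origin: centre of its underside, z up. White body 46 mm across up to 44 mm, with orange slots; then a white knurled collar 64 mm across from 44 to 56 mm high, where to grip it; then a neck carrying the lids. 76 mm high with both lids. In the spool it hangs by its collar, origin 44 mm below spool_hub.
- inner_lid: orange perforated inner lid, 46 mm across, 10 mm high plus a knob 12 mm across and 4 mm high on top, 20 g. Origin: centre of its underside, z up. It sits loosely (2 mm play) over the canister's neck, its underside on the collar's top, 56 mm above the canister's origin; hidden under the blue cap at the start.
- outer_cap: blue knurled outer cap with a flat top, 56 mm across, 20 mm high, 30 g, hollow, inside 51 mm across. Origin: centre of its underside, z up. It sits loosely over the inner lid without touching its top, its rim on the collar's top, 56 mm above the canister's origin, so its side shows from 56 to 76 mm. It lifts off with no catch.
- glue_bottle: bystander: white bottle, 38 mm across, 115 mm high, standing on the bench beyond the canister (it and the printed part may be swapped). Origin: centre of its underside.
- printed_part: bystander: pale ribbed printed vase, 60 mm across, 66 mm high, standing on the bench beyond the canister. Origin: centre of its underside.
- caliper: bystander: steel vernier caliper, 150 mm long and 6 mm thick, lying flat on the bench to the right of the drawer unit. Origin: middle of its underside, x along its beam.
There are look-alikes about, which are no part of the job. Several things have the shape of the outer_cap; the one meant has the colours described above.

How it is judged:
On the way, in this order (a step that is already met when the one before it is completed fails the run):
1. the drawer is pulled fully open (value of joint drawer above 0.145 m), for 0.2 s.
2. the canister, still in the grip and with its lids on, is lowered down into the spool's hub (z of canister in the frame of spool_hub below -0.034 m and horizontal distance between canister and spool_hub below 0.007 m and z of outer_cap in the frame of canister below 0.062 m and contact force between the fingers and canister above 0.5 N), for 0.1 s.
3. the canister is let go, its collar seated on the spool, both lids still on (z of canister in the frame of spool_hub below -0.041 m and contact force between the fingers and canister below 0.1 N and angle between canister's own z axis and vertical below 0.06 rad and z of outer_cap in the frame of canister below 0.06 m and z of inner_lid in the frame of canister below 0.059 m), for 0.2 s.
At the end, for the whole second after the job is handed in: Drawer open over 140 mm; canister untouched, collar within 3 mm of the spool, within 7 mm of the hole's centre, upright; inner lid seated within 3 mm (5 mm sideways); cap held by the fingers alone 60 to 150 mm above its seat, within 60 mm of the canister's axis, within 17 degrees of level, still (value of joint drawer above 0.14 m and z of canister in the frame of spool_hub below -0.041 m and horizontal distance between canister and spool_hub below 0.007 m and angle between canister's own z axis and vertical below 0.06 rad and contact force between the fingers and canister below 0.1 N and z of inner_lid in the frame of canister between 0.053 and 0.059 m and horizontal distance between inner_lid and canister below 0.005 m and angle between the z axis of inner_lid and the z axis of canister, either way round below 0.08 rad and z of outer_cap in the frame of canister between 0.116 and 0.206 m and horizontal distance between outer_cap and canister below 0.06 m and angle between outer_cap's own z axis and vertical below 0.3 rad and linear speed of outer_cap below 0.02 m/s and contact force between the fingers and outer_cap above 1 N and contact force between outer_cap and inner_lid below 0.05 N and contact force between outer_cap and canister below 0.05 N and contact force between outer_cap and dry_cabinet below 0.05 N); the arm keeps its last pose, push and grip.
It fails at once if the outer cap came off while the canister was not down in the spool's hub, or the canister was pulled up with or after the cap (z of outer_cap in the frame of canister above 0.068 m and (z of canister in the frame of spool_hub above -0.037 m or horizontal distance between canister and spool_hub above 0.01 m)).
It fails at once if the inner lid was lifted, pushed off or tilted on the canister (z of inner_lid in the frame of canister above 0.061 m or horizontal distance between inner_lid and canister above 0.006 m or angle between the z axis of inner_lid and the z axis of canister, either way round above 0.15 rad).
It fails at once if the canister was tipped by more than 20 degrees (angle between canister's own z axis and vertical above 0.35 rad).
It fails at once if a bystander (bottle, printed part or caliper) was moved more than 25 mm or toppled (distance of any of glue_bottle, printed_part, caliper from where it was at the start of the episode above 0.025 m or angle between any of glue_bottle, printed_part's own z axis and vertical above 0.5 rad).
It also fails if it takes over 70 s, if anything falls off the work surface, if the arm or the gripper's body presses on something with over 40 N, if the wrist force passes 120 N, or if a joint passes its speed limit or range.

ROBOT

A 6-joint arm with a two-finger parallel gripper is mounted at the origin on the work surface. World frame = base frame: x ahead of the robot, y to its left, z up, the work surface at z = 0. Lengths are in m, angles in rad, forces in N, time in s.
With the tool pointing down it reaches from about 0.275 to 0.775 m from the base axis. Payload 14.6 kg.
Tool frame: the origin (TCP) lies between the finger pads; the fingertips stand 17 mm ahead of it and the grasp point (between the pads) lies 2 mm behind it; z points along the fingers, y is the line along which they close (so a half turn about z gives the same grasp; the last joint's range is limited). The gripper opens to 85 mm and grips with 20 to 120 N. Pads are 22 mm wide; open, the fingers measure 114 mm over their backs; the gripper's body (76 mm by 85 mm) begins 54 mm behind the grasp point. The pads swing forward as they close: fully open they stand 13 mm farther back than shut.
Start: joints at [-1.379, 0.263, -0.048, 1.259, 0, 1.415], TCP at [0.178, -0.494, 0.248] pointing down, gripper open.
Joint ranges: [-2.65, 2.65], [-0.89, 1.7], [-1.18, 1.37], [-2.13, 2.11], [-1.35, 1.29], [-3.14, 3.14]. Speed limits (rad/s): [1.89, 1.89, 2.57, 2.79, 3.14, 3.14].

INTERFACE

Orientations are given as a unit quaternion [x, y, z, w].
In Python, from station import observe, optics, job gives the robot as it stands.
- The arm moves only by the tool move_arm, never from a script. Its argument "moves" is one flat list of numbers, 4 for each row, row after row: the shift along the world's x, y, z in mm, then the turn about the world's z in degrees. In form: [tx, ty, tz, yaw, tx, ty, tz, yaw, ...]. A call has exactly 5 rows; each row is the pose to reach, as a shift and turn from the pose commanded when the call began; what a row does not reach only later rows make up. A row lasts 1/10 s, in which the tool goes at most 50 mm and 8.59 degrees, less where a joint would pass 70% of its speed; a pose out of reach is approached as far as the arm can. A call with a gripper value outside its range is refused whole. "gripper" is the opening, from 0 (shut) to 1 (fully open), set as the call begins (left out, the last holds). The fingers move at their own pace and stop on an object; the grip force is fixed at half the most. Time passes only in rows, so rows that repeat a pose let the fingers close, or fill a call up. It gives the time, the measured TCP pose, the force, the opening and the grip force at its end, in the units of the state.
- observe(): the state, without advancing time (a new reading comes with each control period).
- optics.get_image(name): name is "scene" or "side" or "wrist"; returns a dict with "img" (384x512x3 uint8, red, green, blue), "mtx" (3x3 intrinsics, pixels), "xyz" and "orientation" of the camera in the world. Camera axes: x right, y down, z forward; pixel columns grow to the right and rows downward; lengths in m; the calibration is good to about 2 mm. The wrist camera is an equidistant fisheye: a pixel r from the principal point sees the ray r / f radians off the axis. A picture is of the moment at which its call begins. There is no depth.
- job.sign_off(): hands the job in; it is judged then, once.
Trained networks look in a picture, given as the dict that the camera call returned (one of the last four; its "shot" number tells which), for a name from the list of things; names that differ only in an ending like _2 or _b are one class to them, and where a whole thing is asked for, a point or a joint stands for the part that bears it (a point fixed in the world has none). Each returns a list of dicts, best first, with "score" (0 to 1); they miss things now and then, are a little off and sometimes report something else, mostly with a low value. They report only what shows in the picture. A call takes as long as a camera call. They do not tell look-alikes from the thing itself.
- optics.recognise(picture, thing): "extent" ([centre column, centre row, width, height] in pixels, round what is visible of it).
- optics.spot_point(picture, thing): "point" ([column, row] in pixels: a listed point, or the origin of a listed thing).
The state is a dict: "t": time; "joints": joint angles; "qvel": joint speeds; "joint_efforts": joint torques, N m; "eef_pos": TCP position; "tool_rot": TCP orientation; "contact_force": force on the tool from outside, world axes, zero at the start; "wrist_torque": the same for the moment, N m; "width": finger opening in m; "grip_force": force on a finger pad.
Only numpy, scipy, OpenCV 4.12 (cv2) and the standard library are available. Lean on these libraries where they do the work, as an engineer would, in place of code of your own. Each camera call takes 0.05 s, during which the arm holds its last target. There are 200 camera calls.

## Working session

There is one attempt and no reset: what is moved stays moved. The work goes in short steps, Python scripts to look and compute and a tool call to move; the robot and the scene stay as the last step left them, time stands still between calls to the robot, and variables do not carry over. Pictures are saved under pics/ and viewed, at most 10 in all, crops included, and the job is handed in when it is done.

Besides the shell and the picture viewer there is one more tool, called after "Call:" as a command line: name --argument value ..., lists and objects as JSON in quotes. move_arm: Moves the arm, as the interface text tells. Its arguments: {"type":"object","properties":{"moves":{"type":"array","items":{"type":"number"}},"gripper":{"type":"number"}},"required":["moves"]}

```bash
mkdir -p pics; ls
cat > h.py <<'E'
import numpy as np, cv2
from scipy.spatial.transform import Rotation as R
from station import observe, optics, job
def shot(n,save=None):
    p=optics.get_image(n)
    if save: cv2.imwrite(f'pics/{save}.png',p['img'][:,:,::-1])
    return p
def ray(p,uv,wrist=False):
    K=np.array(p['mtx']);x=(uv[0]-K[0,2])/K[0,0];y=(uv[1]-K[1,2])/K[1,1]
    if wrist:
        r=np.hypot(x,y);d=np.array([np.sin(r)*x/max(r,1e-9),np.sin(r)*y/max(r,1e-9),np.cos(r)])
    else: d=np.array([x,y,1.])
    return np.array(p['xyz']),R.from_quat(p['orientation']).apply(d)
def atz(p,uv,z,wrist=False):
    o,d=ray(p,uv,wrist);return o+d*(z-o[2])/d[2]
def proj(p,X,wrist=False):
    K=np.array(p['mtx']);c=R.from_quat(p['orientation']).inv().apply(np.array(X)-p['xyz'])
    if wrist:
        t=np.arctan2(np.hypot(c[0],c[1]),c[2]);n=max(np.hypot(c[0],c[1]),1e-9);q=t*c[:2]/n
    else: q=c[:2]/c[2]
    return q*[K[0,0],K[1,1]]+K[:2,2]
def tri(pairs,wr=()):
    A=np.zeros((3,3));b=np.zeros(3);L=[]
    for p,uv,w in pairs:
        o,d=ray(p,uv,w);d=d/np.linalg.norm(d);M=np.eye(3)-np.outer(d,d);A+=M;b+=M@o
    return np.linalg.solve(A,b)
E
python3 - <<'E'
from h import *
np.set_printoptions(precision=4,suppress=True)
P={n:shot(n,n+'0') for n in('scene','side','wrist')}
for n,p in P.items():
    print(n,p['xyz'],p['orientation'],np.array(p['mtx'])[0])
    for th in('drawer_handle','spool_hub','canister','outer_cap','dry_cabinet','glue_bottle','printed_part','caliper'):
        print(n,th,[(np.round(d['point']).tolist(),round(d['score'],2)) for d in optics.spot_point(p,th)[:4]])
cv2.imwrite('pics/a.png',np.vstack([P['scene']['img'],P['side']['img']])[:,:,::-1][:, :])
E
```

```text
pics
scene [1.1138 0.1731 0.7766] [ 0.4627  0.8179 -0.3001 -0.1639] [347.7912   0.     257.8869]
scene drawer_handle [([385.0, 251.0], 0.88)]
scene spool_hub []
scene canister [([238.0, 145.0], 0.46)]
scene outer_cap [([209.0, 134.0], 0.63), ([234.0, 130.0], 0.57)]
scene dry_cabinet [([345.0, 321.0], 0.65), ([237.0, 148.0], 0.16)]
scene glue_bottle [([190.0, 186.0], 0.66)]
scene printed_part [([207.0, 213.0], 0.72)]
scene caliper [([239.0, 225.0], 0.91)]
side [ 0.3517 -0.8683  0.6287] [ 0.874  -0.1487  0.0837 -0.455 ] [392.9292   0.     262.2118]
side drawer_handle [([227.0, 131.0], 0.7)]
side spool_hub [([267.0, 132.0], 0.71)]
side canister [([208.0, 293.0], 0.7)]
side outer_cap [([222.0, 339.0], 0.91), ([204.0, 271.0], 0.8)]
side dry_cabinet [([275.0, 146.0], 0.8)]
side glue_bottle [([310.0, 272.0], 0.92)]
side printed_part [([310.0, 232.0], 0.58)]
side caliper [([292.0, 213.0], 0.77)]
wrist [ 0.2455 -0.4697  0.3732] [ 0.8105 -0.5683 -0.0819  0.116 ] [297.3186   0.     255.3266]
wrist drawer_handle []
wrist spool_hub []
wrist canister []
wrist outer_cap []
wrist dry_cabinet []
wrist glue_bottle []
wrist printed_part []
wrist caliper []
```

View pics/scene0.png

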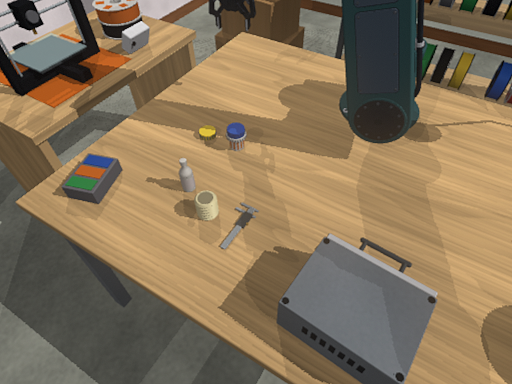

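View pics/side0.png

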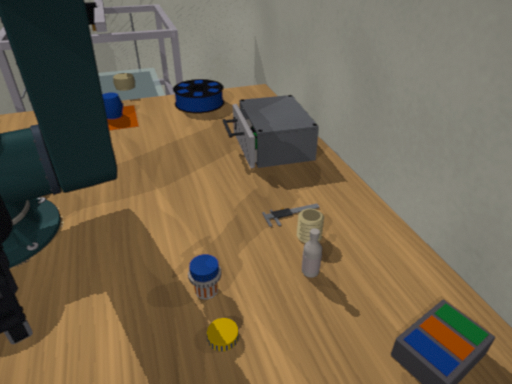

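Run:
```python
from h import *
np.set_printoptions(precision=4,suppress=True)
s=shot('scene');d=shot('side')
def T(a,b,n):
    x=tri([(s,a,0),(d,b,0)]);print(n,x,'err',proj(s,x)-a,proj(d,x)-b)
T((385,251),(227,131),'handle');print(atz(s,(385,251),.083),atz(d,(227,131),.083))
T((238,145),(208,293),'can');print(atz(s,(238,145),0),atz(d,(208,293),0))
T((234,130),(204,271),'capA');T((209,134),(222,339),'capB')
print(atz(s,(234,130),.056),atz(d,(204,271),.056))
print('bot',atz(s,(190,186),0),atz(d,(310,272),0))
print('part',atz(s,(207,213),0),atz(d,(310,232),0))
print('cab',atz(s,(345,321),0),atz(d,(275,146),0))
st=observe();print(st['eef_pos'],st['tool_rot'],st['width'],st['t'])
print(R.from_quat(st['tool_rot']).as_matrix())
```

```text
handle [0.6223 0.2044 0.0753] err [-1.0523  0.7771] [-0.7932 -0.54  ]
[0.6246 0.2054 0.083 ] [0.6199 0.1852 0.083 ]
can [ 0.4296 -0.3311 -0.0018] err [-1.2207  0.7613] [-2.1077 -0.9886]
[ 0.4261 -0.3285  0.    ] [ 0.4328 -0.3366  0.    ]
capA [ 0.4301 -0.3361  0.0635] err [ 0.1932 -0.1294] [0.3421 0.1649]
capB [ 0.4313 -0.4448 -0.0013] err [-0.506   0.2699] [-0.9936 -0.4147]
[ 0.4237 -0.3416  0.056 ] [ 0.4306 -0.3284  0.056 ]
bot [ 0.6472 -0.3529  0.    ] [ 0.6519 -0.3524  0.    ]
part [ 0.7012 -0.2504  0.    ] [ 0.7073 -0.2352  0.    ]
cab [0.7835 0.1897 0.    ] [0.7816 0.1904 0.    ]
[ 0.1784 -0.4937  0.2483] [ 0.985   0.1725 -0.     -0.    ] 0.08538712546573397 1.45
[[ 0.9405  0.3399 -0.    ]
 [ 0.3399 -0.9405  0.    ]
 [-0.     -0.     -1.    ]]
```

The scene picture shows the blue-capped canister at (236,131), with a yellow look-alike at (207,132). The unit's handle bar runs from (363,241) to (408,268). The side picture agrees: canister at (204,280), unit at (275,130). Next I get the unit's yaw from the top's corners and the bar.

Run:
```python
from h import *
np.set_printoptions(precision=4,suppress=True)
s=shot('scene');d=shot('side')
im=s['img'];c=cv2.resize(im[225:384,270:450],None,fx=4,fy=4,interpolation=cv2.INTER_CUBIC)[:600]
c2=cv2.resize(d['img'][85:175,215:335],None,fx=5,fy=5,interpolation=cv2.INTER_CUBIC)
cv2.imwrite('pics/c1.png',c[:,:,::-1]);cv2.imwrite('pics/c2.png',c2[:,:,::-1])
```

```text
(no output)
```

View pics/c1.png

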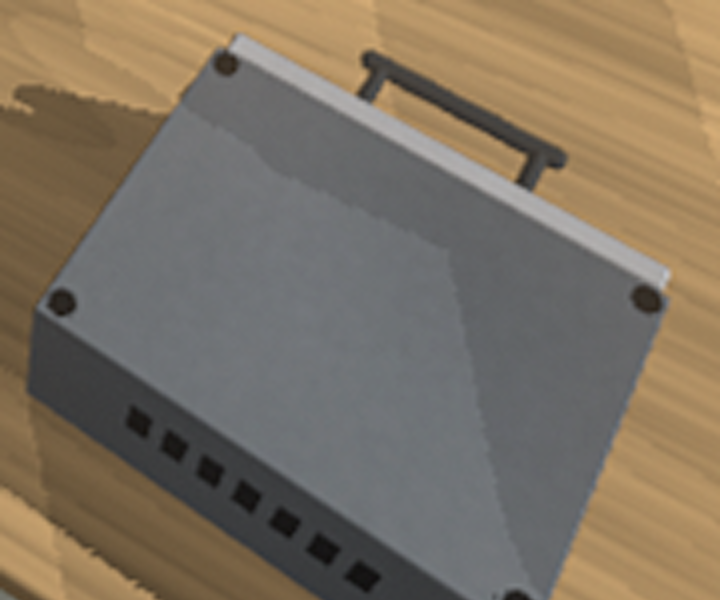

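View pics/c2.png

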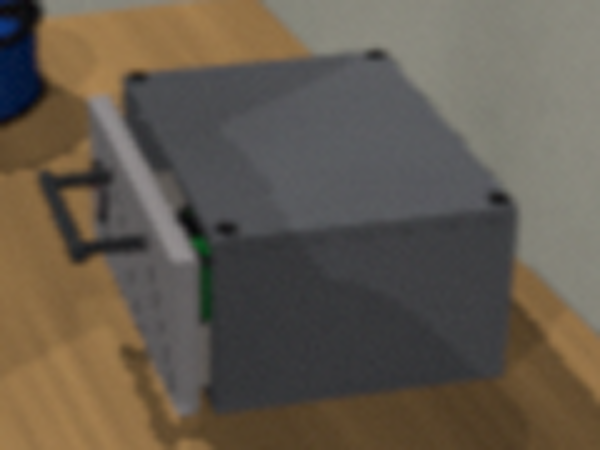

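Crop 1 shows the bar from (362,240) to (410,264), and the top's front corners at (324,237) and (436,299). Crop 2 shows the bar from (224,121) to (231,136) and the drawer slightly ajar, with the green spool visible in the gap.

Run:
```python
from h import *
np.set_printoptions(precision=4,suppress=True)
s=shot('scene');d=shot('side')
f=lambda x,y:(270+x/4-.4,225+y/4-.4); g=lambda x,y:(215+x/5-.4,85+y/5-.4)
A,B=atz(s,f(371,60),.083),atz(s,f(560,158),.083);print('bar',A,B,(A+B)/2,np.linalg.norm(A-B),np.degrees(np.arctan2((B-A)[0],-(B-A)[1])))
C=[atz(s,f(*c),.12) for c in((215,47),(665,297),(38,308))]
print(C,np.linalg.norm(C[0]-C[1]),np.linalg.norm(C[0]-C[2]));v=C[1]-C[0];print('yaw',np.degrees(np.arctan2(-v[0],v[1])))
print('cab',(C[1]+C[2])/2)
A,B=atz(d,g(46,179),.083),atz(d,g(78,255),.083);print('side bar',A,B,np.linalg.norm(A-B),(A+B)/2)
C=[atz(d,g(*c),.12) for c in((128,74),(222,238),(378,52),(514,210))];print(C);v=C[0]-C[1];print('yaw',np.degrees(np.arctan2(-v[0],v[1])),'cab',sum(C)/4)
```

```text
bar [0.622  0.1509 0.083 ] [0.6289 0.2622 0.083 ] [0.6255 0.2066 0.083 ] 0.11146904381858425 176.4528341682001
[array([0.6844, 0.0752, 0.12  ]), array([0.7036, 0.3219, 0.12  ]), array([0.8653, 0.0634, 0.12  ])] 0.24746200970737833 0.18120766933900176
yaw -4.430396238187228
cab [0.7844 0.1927 0.12  ]
side bar [0.6301 0.2606 0.083 ] [0.6209 0.1529 0.083 ] 0.10811209511774299 [0.6255 0.2068 0.083 ]
[array([0.7051, 0.3236, 0.12  ]), array([0.6856, 0.0779, 0.12  ]), array([0.879 , 0.3076, 0.12  ]), array([0.8593, 0.0579, 0.12  ])]
yaw -4.529421568369444 cab [0.7823 0.1918 0.12  ]
```

Call:
move_arm --moves '[22,35,-2,3,45,70,-5,6.5,67,105,-7,10,90,140,-10,13,112,175,-12,16.4]' --gripper 0.4

```text
t: 2.15
eef_pos: [0.291, -0.3173, 0.2362]
tool_rot: [0.95, 0.312, 0.0, 0.0]
contact_force: [0.3, -0.7, 0.2]
width: 0.0345
grip_force: 0.0
```

Call:
move_arm --moves '[22,35,-2,3,45,70,-5,6.5,67,105,-7,10,90,140,-10,13,112,175,-12,16.4]'

```text
t: 2.65
eef_pos: [0.4031, -0.1422, 0.2243]
tool_rot: [0.896, 0.445, 0.0, 0.0]
contact_force: [-0.1, -0.8, 0.3]
width: 0.0341
grip_force: 0.0
```

Call:
move_arm --moves '[22,35,-2,3,45,70,-5,6.5,67,105,-7,10,90,140,-10,13,112,175,-12,16.4]'

```text
t: 3.15
eef_pos: [0.5152, 0.033, 0.2122]
tool_rot: [0.823, 0.568, 0.0, 0.0]
contact_force: [1.1, -0.2, 0.5]
width: 0.0345
grip_force: 0.0
```

Call:
move_arm --moves '[22,35,-2,3,45,70,-5,6.5,67,105,-7,10,111,175,-12,16.4,111,175,-12,16.4]'

```text
t: 3.65
eef_pos: [0.6264, 0.2089, 0.1997]
tool_rot: [0.733, 0.68, 0.0, -0.0]
contact_force: [-0.1, -1.3, -0.4]
width: 0.0343
grip_force: 0.0
```

Run:
```python
from h import *
np.set_printoptions(precision=4,suppress=True)
w=shot('wrist','w1');st=observe();print(st['t'],st['eef_pos'],np.degrees(np.arctan2(*R.from_quat(st['tool_rot']).as_matrix()[[1,0],1])),st['width'],st['joints'])
for q in optics.spot_point(w,'drawer_handle'):print(q,atz(w,q['point'],.083,True))
print(proj(w,[.6255,.2067,.083],True))
```

```text
3.7 [0.6277 0.2117 0.1987] -4.321483845649739 0.03406988586573914 [0.2019 0.5197 0.2277 1.2788 0.0012 1.8481]
{'point': [254.7, 200.0], 'score': 0.62} [0.6254 0.2043 0.083 ]
[254.5492 197.2945]
```

Call:
move_arm --moves '[0,0,-25,0,0,0,-50,0,0,0,-75,0,0,0,-95,0,0,0,-118,0]'

```text
t: 4.25
eef_pos: [0.6252, 0.2057, 0.0818]
tool_rot: [0.735, 0.678, 0.0, 0.0]
contact_force: [0.2, -0.1, -0.2]
width: 0.0344
grip_force: 0.0
```

Call:
move_arm --moves '[0,0,0,0,0,0,0,0,0,0,0,0,0,0,0,0,0,0,0,0]' --gripper 0

```text
t: 4.75
eef_pos: [0.6249, 0.2057, 0.082]
tool_rot: [0.735, 0.678, -0.001, -0.0]
contact_force: [-1.7, -6.2, -10.7]
width: 0.01
grip_force: 58.5
```

Call:
move_arm --moves '[-15,1,0,0,-30,2.4,0,0,-45,3.5,0,0,-60,4.7,0,0,-75,5.9,0,0]'

```text
t: 5.25
eef_pos: [0.55, 0.2116, 0.082]
tool_rot: [0.735, 0.678, -0.0, 0.0]
contact_force: [2.7, -5.1, -15.3]
width: 0.0098
grip_force: 59.0
```

Call:
move_arm --moves '[-15,1,0,0,-30,2.4,0,0,-45,3.5,0,0,-55,4.3,0,0,-62,4.8,0,0]'

```text
t: 5.75
eef_pos: [0.4875, 0.2165, 0.082]
tool_rot: [0.735, 0.679, -0.001, 0.0]
contact_force: [2.4, -5.4, -17.7]
width: 0.0097
grip_force: 58.7
```

Call:
move_arm --moves '[-1,0,0,0,-2,0.1,0,0,-3,0.2,0,0,-4,0.3,0,0,-5,0.4,0,0]'

```text
t: 6.25
eef_pos: [0.4837, 0.2169, 0.0821]
tool_rot: [0.735, 0.678, -0.0, 0.0]
contact_force: [2.1, -5.9, -17.0]
width: 0.0097
grip_force: 58.9
```

Call:
move_arm --moves '[-1,0,0,0,-2,0.1,0,0,-3,0.2,0,0,-4,0.3,0,0,-5,0.4,0,0]'

```text
t: 6.75
eef_pos: [0.4787, 0.2172, 0.0821]
tool_rot: [0.735, 0.678, -0.0, 0.0]
contact_force: [1.9, -7.5, -18.1]
width: 0.0099
grip_force: 58.8
```

Call:
move_arm --moves '[-1,0,0,0,-2,0.1,0,0,-3,0.2,0,0,-4,0.3,0,0,-4,0.3,0,0]'

```text
t: 7.25
eef_pos: [0.4745, 0.2175, 0.082]
tool_rot: [0.735, 0.678, -0.001, 0.0]
contact_force: [1.5, -7.3, -17.1]
width: 0.0102
grip_force: 58.9
```

Call:
move_arm --moves '[-1,0,0,0,-2,0.1,0,0,-3,0.2,0,0,-4,0.3,0,0,-4,0.3,0,0]'

```text
t: 7.75
eef_pos: [0.4734, 0.2177, 0.0822]
tool_rot: [0.735, 0.678, 0.001, 0.002]
contact_force: [19.2, -9.8, -33.3]
width: 0.0098
grip_force: 58.3
```

Run:
```python
from h import *
np.set_printoptions(precision=4,suppress=True)
s=shot('scene');d=shot('side','side1');w=shot('wrist')
for p,z in((s,0),(d,0),(w,1)):
  for th,h in(('spool_hub',.069),('drawer_handle',.083)):
    for q in optics.spot_point(p,th)[:2]:print(th,q,atz(p,q['point'],h,z))
print(observe()['contact_force'],observe()['eef_pos'])
cv2.imwrite('pics/m1.png',np.hstack([cv2.resize(s['img'][130:384,200:460],(400,390)),cv2.resize(d['img'][60:200,130:330],(400,390))])[:,:,::-1])
```

```text
spool_hub {'point': [377.9, 242.1], 'score': 0.89} [0.5999 0.1842 0.069 ]
drawer_handle {'point': [407.9, 207.2], 'score': 0.61} [0.4741 0.2147 0.083 ]
spool_hub {'point': [221.2, 136.2], 'score': 0.87} [0.6006 0.184  0.069 ]
spool_hub {'point': [458.5, 267.2], 'score': 0.88} [0.6042 0.188  0.069 ]
drawer_handle {'point': [254.5, 263.2], 'score': 0.76} [0.473  0.2182 0.083 ]
[ 19.0327  -8.8732 -32.6664] [0.4734 0.2177 0.0822]
```

View pics/m1.png

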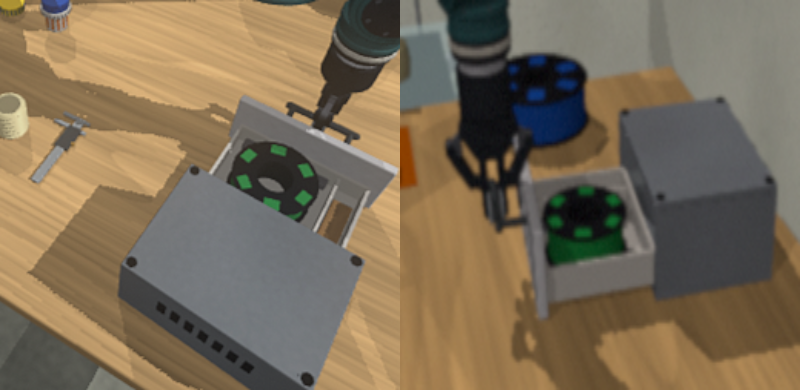

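The drawer is at its stop: the pulling force rose, and the picture shows it open with the spool at about (270,180) in the left panel. Now I release the handle, rise and go to the canister.

Call:
move_arm --moves '[2,0,0,0,2,0,0,0,2,0,0,0,2,0,0,0,2,0,0,0]' --gripper 0.4

```text
t: 8.7
eef_pos: [0.4725, 0.2185, 0.0826]
tool_rot: [0.734, 0.679, 0.0, 0.0]
contact_force: [0.1, 0.4, 0.0]
width: 0.0341
grip_force: 0.0
```

Call:
move_arm --moves '[0,0,20,0,0,0,50,0,0,0,80,0,0,0,110,0,0,0,140,0]'

```text
t: 9.2
eef_pos: [0.4722, 0.2184, 0.2237]
tool_rot: [0.734, 0.679, 0.0, 0.0]
contact_force: [0.5, 0.1, 0.3]
width: 0.034
grip_force: 0.0
```

Call:
move_arm --moves '[-3,-36,0,6,-6,-73,0,12,-8,-110,0,18,-11,-147,0,24,-14,-184,0,30]' --gripper 1

```text
t: 9.7
eef_pos: [0.458, 0.0331, 0.2225]
tool_rot: [0.532, 0.847, 0.0, 0.0]
contact_force: [0.5, 0.2, -0.2]
width: 0.0855
grip_force: 0.0
```

Call:
move_arm --moves '[-3,-36,0,6,-6,-73,0,12,-8,-110,0,18,-11,-147,0,24,-14,-184,0,30]'

```text
t: 10.2
eef_pos: [0.4441, -0.1511, 0.2225]
tool_rot: [0.295, 0.956, 0.0, 0.0]
contact_force: [1.0, -0.3, 0.1]
width: 0.0853
grip_force: 0.0
```

Call:
move_arm --moves '[-3,-36,0,6,-6,-73,0,12,-8,-110,0,18,-14,-183,0,30,-14,-183,0,30]'

```text
t: 10.7
eef_pos: [0.43, -0.3356, 0.2222]
tool_rot: [0.038, 0.999, -0.0, 0.0]
contact_force: [1.2, 0.6, 0.7]
width: 0.0855
grip_force: 0.0
```

Run:
```python
from h import *
np.set_printoptions(precision=4,suppress=True)
s=shot('scene');d=shot('side');w=shot('wrist','w2');st=observe()
print(st['t'],st['eef_pos'],np.degrees(np.arctan2(*R.from_quat(st['tool_rot']).as_matrix()[[1,0],1])),st['width'])
for p,z in((s,0),(d,0),(w,1)):
  for th,h in(('spool_hub',.069),('canister',0),('outer_cap',.056)):
    for q in optics.spot_point(p,th)[:2]:print(th,q,atz(p,q['point'],h,z))
  hsv=cv2.cvtColor(p['img'],cv2.COLOR_RGB2HSV);m=cv2.inRange(hsv,(108,150,50),(125,255,255))
  n,l,sx,c=cv2.connectedComponentsWithStats(m)
  for i in range(1,n):
    if sx[i,4]>100:print('blue',sx[i],atz(p,c[i],.07,z))
```

```text
10.85 [ 0.4301 -0.3337  0.2219] 85.34611152663656 0.08515862121637983
spool_hub {'point': [376.8, 241.8], 'score': 0.63} [0.6005 0.1817 0.069 ]
canister {'point': [236.4, 145.6], 'score': 0.72} [ 0.4312 -0.3314  0.    ]
outer_cap {'point': [209.3, 135.1], 'score': 0.67} [ 0.4834 -0.3947  0.056 ]
outer_cap {'point': [232.8, 132.3], 'score': 0.62} [ 0.4349 -0.3387  0.056 ]
blue [491  63  21  32 367] [-0.2882  0.3419  0.07  ]
blue [ 84 155  29  13 225] [ 0.7494 -0.5939  0.07  ]
spool_hub {'point': [223.0, 135.4], 'score': 0.74} [0.6072 0.1874 0.069 ]
canister {'point': [209.2, 294.6], 'score': 0.58} [ 0.4341 -0.3413  0.    ]
outer_cap {'point': [202.8, 271.2], 'score': 0.85} [ 0.4283 -0.3282  0.056 ]
outer_cap {'point': [221.0, 334.9], 'score': 0.76} [ 0.4258 -0.4766  0.056 ]
blue [100  93  22  25 442] [0.2922 0.5349 0.07  ]
blue [190 255  28  26 585] [ 0.4301 -0.333   0.07  ]
blue [404 329  55  47 998] [ 0.7265 -0.6233  0.07  ]
outer_cap {'point': [166.9, 177.4], 'score': 0.86} [ 0.4181 -0.4267  0.056 ]
outer_cap {'point': [259.1, 182.3], 'score': 0.65} [ 0.4312 -0.3321  0.056 ]
blue [ 235  157   57   56 2464] [ 0.4301 -0.3288  0.07  ]
blue [ 88 364  38  17 451] [ 0.7118 -0.5942  0.07  ]
```

View pics/w2.png

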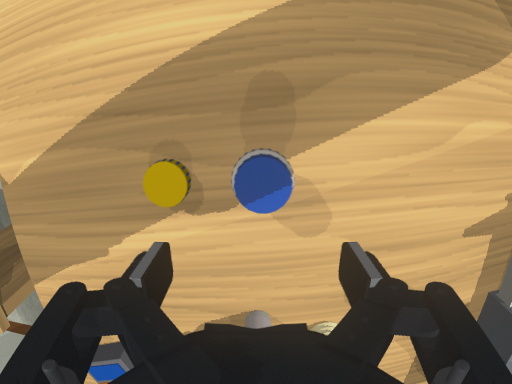

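The wrist picture shows the blue cap at (263,184), the white collar ring around it, the yellow cap at (167,183), and the open pads' tips near (170,243) and (341,243). I work out the tip height from the known 85 mm separation.

Run:
```python
from h import *
np.set_printoptions(precision=4,suppress=True)
w=shot('wrist');st=observe();Rt=R.from_quat(st['tool_rot']).inv();e=np.array(st['eef_pos'])
for a,b in (((171,243),(341,243)),((172,244),(340,244)),((170,242),(342,242))):
    o,d1=ray(w,a,True);_,d2=ray(w,b,True)
    o=Rt.apply(o-e);d1=Rt.apply(d1);d2=Rt.apply(d2)
    d1/=d1[2];d2/=d2[2];t=.0852/abs(d1[1]-d2[1]);print(o,o+d1*t,o+d2*t)
hsv=cv2.cvtColor(w['img'],cv2.COLOR_RGB2HSV);m=cv2.inRange(hsv,(108,150,50),(125,255,255));m[260:]=0
c=max(cv2.findContours(m,0,2)[0],key=cv2.contourArea);P=np.array([atz(w,q[0],.076,True)[:2] for q in c]).astype('f4')
print(cv2.minEnclosingCircle(P),cv2.fitEllipse(P))
```

```text
[ 0.0716 -0.0003 -0.1253] [ 0.0078 -0.0424  0.0056] [0.0079 0.0428 0.0056]
[ 0.0716 -0.0003 -0.1253] [ 0.0066 -0.0424  0.0071] [0.0066 0.0428 0.0071]
[ 0.0716 -0.0003 -0.1253] [ 0.0091 -0.0425  0.0042] [0.0091 0.0427 0.0042]
((0.42905092239379883, -0.32940712571144104), 0.027522552758455276) ((0.42926955223083496, -0.3295360207557678), (0.05244714021682739, 0.0542030967772007), 101.42912292480469)
```

Call:
move_arm --moves '[-1,3,-35,0,-1,3,-70,0,-1,3,-105,0,-1,3,-140,0,-1,3,-155,0]'

```text
t: 11.85
eef_pos: [0.4285, -0.3285, 0.0646]
tool_rot: [0.039, 0.999, 0.001, -0.001]
contact_force: [0.5, 1.0, -0.2]
width: 0.0854
grip_force: 0.0
```

Call:
move_arm --moves '[0,0,-6,0,0,0,-12,0,0,0,-12,0,0,0,-12,0,0,0,-12,0]'

```text
t: 12.35
eef_pos: [0.4298, -0.33, 0.056]
tool_rot: [0.04, 0.999, -0.0, 0.0]
contact_force: [0.1, -1.1, -0.5]
width: 0.0858
grip_force: 0.0
```

Call:
move_arm --moves '[0,0,0,0,0,0,0,0,0,0,0,0,0,0,0,0,0,0,0,0]' --gripper 0.6

```text
t: 12.85
eef_pos: [0.4296, -0.3299, 0.0562]
tool_rot: [0.04, 0.999, -0.0, 0.0]
contact_force: [-2.1, 2.8, 13.7]
width: 0.0616
grip_force: 62.3
```

Run:
```python
from h import *
np.set_printoptions(precision=4,suppress=True)
w=shot('wrist','w3');d=shot('side');st=observe();print(st['t'],st['eef_pos'],st['width'],st['grip_force'],st['contact_force'])
cv2.imwrite('pics/m2.png',np.hstack([cv2.resize(w['img'][130:384,100:420],(400,318)),cv2.resize(d['img'][210:320,140:278],(399,318),interpolation=cv2.INTER_CUBIC)])[:,:,::-1])
```

```text
12.95 [ 0.4296 -0.3298  0.0562] 0.061788159173137513 62.30347752571106 [-3.1365  2.2716 11.8497]
```

View pics/m2.png

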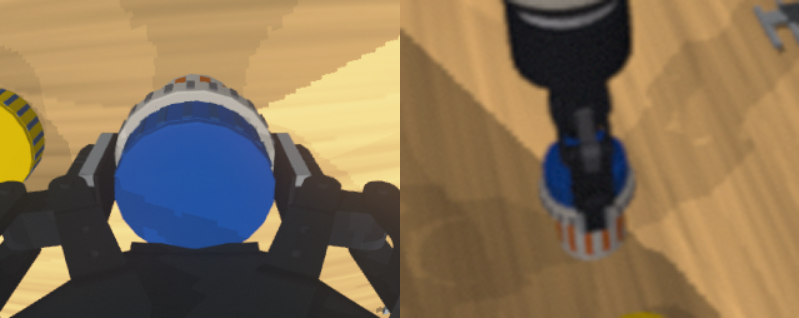

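Right panel: the pads hold the white collar with the tips about at its lower edge. Left panel: the cap stays free between the pads. I lift and carry it towards the drawer, stopping short to measure the hub.

Call:
move_arm --moves '[0,0,5,0,0,0,20,0,0,0,45,0,0,0,70,0,0,0,95,0]'

```text
t: 13.45
eef_pos: [0.4293, -0.3294, 0.1514]
tool_rot: [0.04, 0.999, 0.0, -0.0]
contact_force: [0.0, -0.3, -2.2]
width: 0.0615
grip_force: 65.7
```

Call:
move_arm --moves '[0,0,25,0,0,0,45,0,0,0,60,0,0,0,70,0,0,0,70,0]'

```text
t: 13.95
eef_pos: [0.4297, -0.3299, 0.2212]
tool_rot: [0.04, 0.999, -0.001, 0.001]
contact_force: [0.1, -0.0, -2.7]
width: 0.0616
grip_force: 65.7
```

Call:
move_arm --moves '[4,9,0,0,12,28,0,0,22,54,0,0,34,84,0,0,46,114,0,0]'

```text
t: 14.45
eef_pos: [0.4754, -0.2138, 0.2193]
tool_rot: [0.04, 0.999, 0.0, -0.001]
contact_force: [0.3, -0.3, -1.0]
width: 0.0618
grip_force: 65.7
```

Call:
move_arm --moves '[12,30,0,0,24,60,0,0,37,90,0,0,49,120,0,0,61,150,0,0]'

```text
t: 14.95
eef_pos: [0.5363, -0.0635, 0.2193]
tool_rot: [0.039, 0.999, 0.0, -0.001]
contact_force: [0.1, -0.1, -2.6]
width: 0.0614
grip_force: 65.7
```

Call:
move_arm --moves '[12,30,0,0,24,60,0,0,37,90,0,0,49,120,0,0,57,140,0,0]'

```text
t: 15.45
eef_pos: [0.5933, 0.077, 0.219]
tool_rot: [0.039, 0.999, 0.0, -0.001]
contact_force: [0.5, -1.0, -2.0]
width: 0.0614
grip_force: 65.7
```

Call:
move_arm --moves '[4,10,0,0,7,16,0,0,7,16,0,0,7,16,0,0,7,16,0,0]'

```text
t: 15.95
eef_pos: [0.6002, 0.0895, 0.2203]
tool_rot: [0.04, 0.999, -0.0, -0.0]
contact_force: [0.3, -0.9, -2.8]
width: 0.0615
grip_force: 65.7
```

Run:
```python
from h import *
np.set_printoptions(precision=4,suppress=True)
s=shot('scene');d=shot('side');w=shot('wrist','w4');st=observe()
print(st['t'],st['eef_pos'],st['tool_rot'],st['width'],st['grip_force'])
for p,z in((s,0),(d,0),(w,1)):
    for q in optics.spot_point(p,'spool_hub')[:2]:print('hub',q,atz(p,q['point'],.069,z))
Rt=R.from_quat(st['tool_rot']).inv();e=np.array(st['eef_pos'])
hsv=cv2.cvtColor(w['img'],cv2.COLOR_RGB2HSV);m=cv2.inRange(hsv,(108,150,50),(125,255,255))
c=max(cv2.findContours(m,0,2)[0],key=cv2.contourArea);P=np.array([atz(w,q[0],e[2]+.0205,True)[:2] for q in c]).astype('f4')
print('cap',cv2.fitEllipse(P),P.min(0),P.max(0))
cv2.imwrite('pics/m3.png',np.hstack([w['img'],cv2.resize(d['img'][60:200,150:270],(288,384),interpolation=cv2.INTER_CUBIC)])[:,:,::-1])
```

```text
16.1 [0.6004 0.0898 0.2204] [ 0.0399  0.9992 -0.      0.0001] 0.06166226959524122 65.73800325393677
hub {'point': [376.8, 245.5], 'score': 0.89} [0.6102 0.1851 0.069 ]
hub {'point': [208.0, 212.3], 'score': 0.38} [ 0.7348 -0.212   0.069 ]
hub {'point': [222.8, 136.7], 'score': 0.55} [0.6044 0.1793 0.069 ]
hub {'point': [350.7, 176.6], 'score': 0.62} [0.5989 0.184  0.069 ]
cap ((0.5969218015670776, 0.09035234153270721), (0.05294571816921234, 0.05654354766011238), 57.57094192504883) [0.5659 0.0623] [0.6233 0.1168]
```

View pics/m3.png

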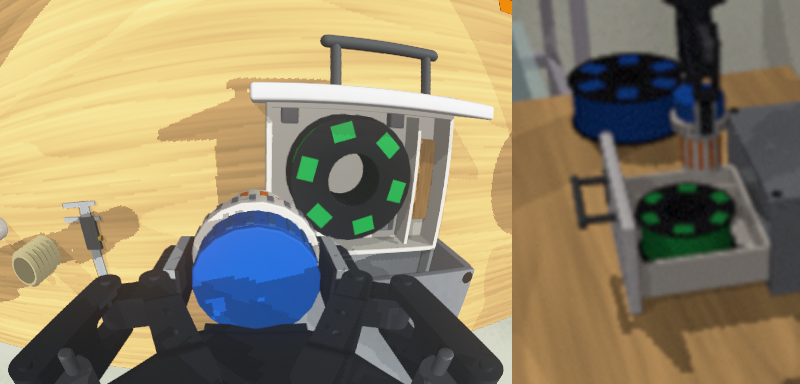

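The wrist picture shows the spool with six green pads around the hole at about (350,176), and the held cap at (256,268). I take the hub as the centre of the six pads, and fit the cap's outline to get its offset in the hand.

```bash
cat > hub.py <<'E'
from h import *
from scipy.optimize import minimize, least_squares
np.set_printoptions(precision=4,suppress=True)
def greens(p,z,c0,amin):
    hsv=cv2.cvtColor(p['img'],cv2.COLOR_RGB2HSV);m=cv2.inRange(hsv,(50,110,60),(80,255,255))
    n,l,sx,c=cv2.connectedComponentsWithStats(m)
    Q=[(atz(p,c[i],.069,z)[:2],sx[i,4]) for i in range(1,n) if sx[i,4]>amin]
    return [q for q in Q if np.hypot(*(q[0]-c0))<.065]
def capfit(w,st,zt=.0205):
    e=np.array(st['eef_pos']);hsv=cv2.cvtColor(w['img'],cv2.COLOR_RGB2HSV);m=cv2.inRange(hsv,(100,130,30),(130,255,255))>0
    n,l,sx,c=cv2.connectedComponentsWithStats(m.astype('u1'));m=l==1+np.argmax(sx[1:,4])
    t=np.linspace(0,2*np.pi,60);ci=np.c_[np.cos(t),np.sin(t)]*.028
    def f(v):
        pts=np.array([proj(w,[e[0]+v[0]+a,e[1]+v[1]+b,e[2]+zt+v[2]+h],True) for h in(0,-.02) for a,b in ci])
        k=np.zeros(m.shape,'u1');hull=cv2.convexHull((pts*16).astype('i4'));cv2.fillConvexPoly(k,hull,1,shift=4)
        k=k[:318]>0;mm=m[:318];return 1-(k&mm).sum()/(k|mm).sum()
    r=min((minimize(f,[a,0,0],method='Nelder-Mead',options=dict(initial_simplex=np.array([a,0,0])+np.r_[np.zeros((1,3)),np.eye(3)*.004])) for a in(-.003,.002)),key=lambda r:r.fun);return r.x,r.fun
E
python3 - <<'E'
from hub import *
s=shot('scene');d=shot('side');w=shot('wrist');st=observe();print(st['eef_pos'])
for p,z,a in((w,1,60),(s,0,8),(d,0,8)):
    G=greens(p,z,np.array([.60,.184]),a);print(len(G))
    for g in G:print(g)
    X=np.array([g[0] for g in G])
    if len(G)>=3:
        r=least_squares(lambda v:np.hypot(*(X-v[:2]).T)-v[2],[.6,.184,.045],loss='soft_l1',f_scale=.002);print('fit',r.x,X.mean(0))
print(capfit(w,st))
E
```

```text
[0.6005 0.0903 0.2203]
6
(array([0.5542, 0.1766]), np.int32(401))
(array([0.569 , 0.2243]), np.int32(340))
(array([0.5878, 0.14  ]), np.int32(419))
(array([0.6177, 0.2352]), np.int32(300))
(array([0.6365, 0.1509]), np.int32(364))
(array([0.6516, 0.1987]), np.int32(305))
fit [0.6028 0.1876 0.0499] [0.6028 0.1876]
6
(array([0.5559, 0.1762]), np.int32(55))
(array([0.5897, 0.1391]), np.int32(55))
(array([0.5713, 0.2241]), np.int32(56))
(array([0.6386, 0.1509]), np.int32(62))
(array([0.6195, 0.235 ]), np.int32(67))
(array([0.6519, 0.1987]), np.int32(61))
fit [0.6042 0.187  0.0497] [0.6045 0.1873]
6
(array([0.6188, 0.2369]), np.int32(20))
(array([0.5701, 0.2267]), np.int32(20))
(array([0.6532, 0.201 ]), np.int32(21))
(array([0.638, 0.153]), np.int32(23))
(array([0.5564, 0.1792]), np.int32(17))
(array([0.5885, 0.142 ]), np.int32(24))
fit [0.6045 0.1896 0.0498] [0.6042 0.1898]
(array([ 0.0023, -0.0003, -0.0045]), np.float64(0.0257541012524255))
```

Call:
move_arm --moves '[0,15,0,0,1,40,0,0,2,65,0,0,2.5,90,0,0,2.5,97.5,0,0]'

```text
t: 16.9
eef_pos: [0.6026, 0.1906, 0.2201]
tool_rot: [0.038, 0.999, 0.0, -0.0]
contact_force: [-0.4, -1.4, -1.9]
width: 0.0615
grip_force: 65.8
```

Call:
move_arm --moves '[0,0,-15,0,0,0,-35,0,0,0,-55,0,0,0,-65,0,0,0,-75,0]'

```text
t: 17.4
eef_pos: [0.6029, 0.1879, 0.1449]
tool_rot: [0.04, 0.999, -0.0, -0.0]
contact_force: [0.2, 0.5, -1.3]
width: 0.0616
grip_force: 65.8
```

```bash
cat > fitc.py <<'E'
from hub import *
# fit cap outline in scene & side jointly: unknown axis x,y and cap-top z
def joint(views,x0,rad=.028):
    t=np.linspace(0,2*np.pi,60);ci=np.c_[np.cos(t),np.sin(t)]*rad;M=[]
    for p in views:
        hsv=cv2.cvtColor(p['img'],cv2.COLOR_RGB2HSV);m=cv2.inRange(hsv,(105,130,25),(128,255,255))
        n,l,sx,c=cv2.connectedComponentsWithStats(m);u=proj(p,x0)
        ok=[i for i in range(1,n) if sx[i,4]>15 and np.hypot(*(c[i]-u))<25];mm=np.isin(l,ok)
        M.append((p,mm,mm.sum()))
    def f(v,out=False):
        E=[]
        for p,m,_ in M:
            pts=np.array([proj(p,[v[0]+a,v[1]+b,v[2]+h]) for h in(0,-.02) for a,b in ci])
            k=np.zeros(m.shape,'u1');cv2.fillConvexPoly(k,cv2.convexHull((pts*16).astype('i4')),1,shift=4)
            E.append(((m&(k==0)).sum()*3+((k>0)&~m).sum())/max(m.sum(),1))
        return E if out else sum(E)
    r=minimize(f,x0,method='Nelder-Mead',options=dict(initial_simplex=np.array(x0)+np.r_[np.zeros((1,3)),np.eye(3)*.006]))
    return r.x,f(r.x,True),[a[2] for a in M]
E
python3 - <<'E'
from fitc import *
s=shot('scene');d=shot('side');w=shot('wrist','w5');st=observe();e=np.array(st['eef_pos']);print(st['t'],e,st['tool_rot'],st['width'])
print(joint([s,d],e+[0,0,.02]));print('wrist',capfit(w,st))
cv2.imwrite('pics/m4.png',np.hstack([cv2.resize(s['img'][170:290,310:440],(416,384),interpolation=cv2.INTER_CUBIC),cv2.resize(d['img'][70:190,160:285],(384,384),interpolation=cv2.INTER_CUBIC)])[:,:,::-1])
E
```

```text
17.55 [0.6029 0.1878 0.1453] [ 0.0396  0.9992 -0.     -0.0001] 0.06172598054373068
(array([0.6024, 0.1915, 0.1667]), [np.float64(0.38064516129032255), np.float64(2.770909090909091)], [np.int64(465), np.int64(825)])
wrist (array([ 0.0015,  0.0006, -0.0048]), np.float64(0.012731077781653277))
```

View pics/m4.png

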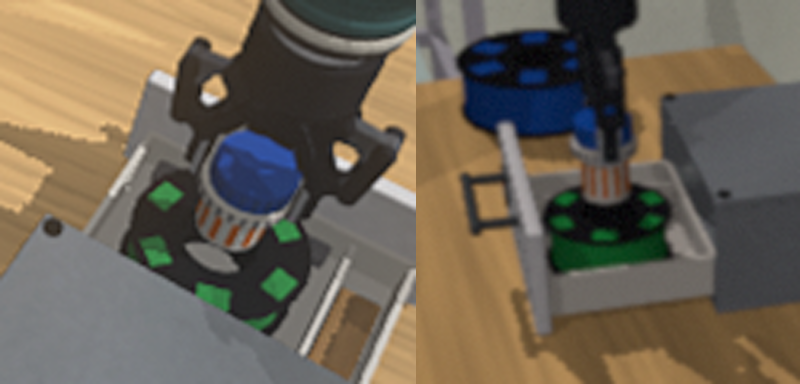

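Both views show the canister upright over the hub, with its bottom just above the hole. Now I lower it in steps, watching the force.

Call:
move_arm --moves '[0,0,-6,0,0,0,-12,0,0,0,-18,0,0,0,-24,0,0,0,-30,0]'

```text
t: 18.05
eef_pos: [0.6029, 0.1878, 0.1147]
tool_rot: [0.04, 0.999, -0.0, -0.0]
contact_force: [-0.4, 1.1, -1.2]
width: 0.0616
grip_force: 65.8
```

Call:
move_arm --moves '[0,0,-4,0,0,0,-8,0,0,0,-12,0,0,0,-16,0,0,0,-20,0]'

```text
t: 18.55
eef_pos: [0.603, 0.1879, 0.095]
tool_rot: [0.039, 0.999, 0.0, 0.0]
contact_force: [-0.2, 0.4, -1.6]
width: 0.0615
grip_force: 65.8
```

Call:
move_arm --moves '[0,0,-2,0,0,0,-4,0,0,0,-6,0,0,0,-7,0,0,0,-8,0]'

```text
t: 19.05
eef_pos: [0.603, 0.1879, 0.0873]
tool_rot: [0.04, 0.999, 0.0, 0.0]
contact_force: [-0.4, -0.3, -1.9]
width: 0.0619
grip_force: 65.8
```

Call:
move_arm --moves '[0,0,-0.5,0,0,0,-1,0,0,0,-1.5,0,0,0,-2,0,0,0,-2,0]'

```text
t: 19.55
eef_pos: [0.6029, 0.1878, 0.0852]
tool_rot: [0.04, 0.999, -0.0, -0.0]
contact_force: [0.2, -0.8, -1.5]
width: 0.0611
grip_force: 65.8
```

Call:
move_arm --moves '[0,0,-0.5,0,0,0,-1,0,0,0,-1.5,0,0,0,-2,0,0,0,-2,0]'

```text
t: 20.05
eef_pos: [0.6029, 0.1879, 0.0832]
tool_rot: [0.04, 0.999, -0.0, -0.0]
contact_force: [0.3, -1.1, -2.4]
width: 0.0616
grip_force: 65.8
```

Call:
move_arm --moves '[0,0,-0.5,0,0,0,-1,0,0,0,-1.5,0,0,0,-1.5,0,0,0,-1.5,0]'

```text
t: 20.55
eef_pos: [0.6029, 0.1878, 0.0818]
tool_rot: [0.04, 0.999, 0.0, -0.0]
contact_force: [0.2, -0.1, -1.7]
width: 0.0616
grip_force: 65.8
```

Call:
move_arm --moves '[0,0,-0.4,0,0,0,-0.8,0,0,0,-1.2,0,0,0,-1.2,0,0,0,-1.2,0]'

```text
t: 21.05
eef_pos: [0.6032, 0.1879, 0.0813]
tool_rot: [0.04, 0.999, 0.0, 0.001]
contact_force: [-2.2, -0.8, 6.5]
width: 0.0614
grip_force: 66.9
```

Call:
move_arm --moves '[0,0,-0.4,0,0,0,-0.8,0,0,0,-1,0,0,0,-1,0,0,0,-1,0]'

```text
t: 21.55
eef_pos: [0.6039, 0.1878, 0.0812]
tool_rot: [0.04, 0.999, 0.0, 0.001]
contact_force: [-2.7, -1.0, 14.9]
width: 0.0616
grip_force: 67.6
```

Contact came at TCP z 81 mm with 15 N, which is where the collar should seat. I release.

Call:
move_arm --moves '[0,0,0.5,0,0,0,1,0,0,0,1.5,0,0,0,1.5,0,0,0,1.5,0]'

```text
t: 22.05
eef_pos: [0.6032, 0.1879, 0.0813]
tool_rot: [0.04, 0.999, 0.0, 0.0]
contact_force: [1.7, -0.7, 5.2]
width: 0.0619
grip_force: 66.3
```

Call:
move_arm --moves '[0,0,0,0,0,0,0,0,0,0,0,0,0,0,0,0,0,0,0,0]' --gripper 1

```text
t: 22.55
eef_pos: [0.6028, 0.1878, 0.081]
tool_rot: [0.04, 0.999, -0.0, -0.0]
contact_force: [0.1, -0.3, 0.2]
width: 0.0855
grip_force: 0.0
```

Run:
```python
from fitc import *
s=shot('scene');d=shot('side');w=shot('wrist');st=observe();e=np.array(st['eef_pos']);print(st['t'],e,st['width'],st['contact_force'])
print('scene',joint([s],e+[0,0,.02]));print('wrist',capfit(w,st))
cv2.imwrite('pics/m5.png',np.hstack([cv2.resize(s['img'][170:290,310:440],(416,384),interpolation=cv2.INTER_CUBIC),w['img'][120:,140:380][:, :].repeat(1,0) if 0 else cv2.resize(w['img'][130:,130:384],(384,384))])[:,:,::-1])
```

```text
22.7 [0.6029 0.1879 0.081 ] 0.0856205310137571 [0.8892 0.5372 0.4364]
scene (array([0.6008, 0.1874, 0.0985]), [np.float64(0.330188679245283)], [np.int64(424)])
wrist (array([ 0.0019,  0.0007, -0.0032]), np.float64(0.012039783632873835))
```

View pics/m5.png

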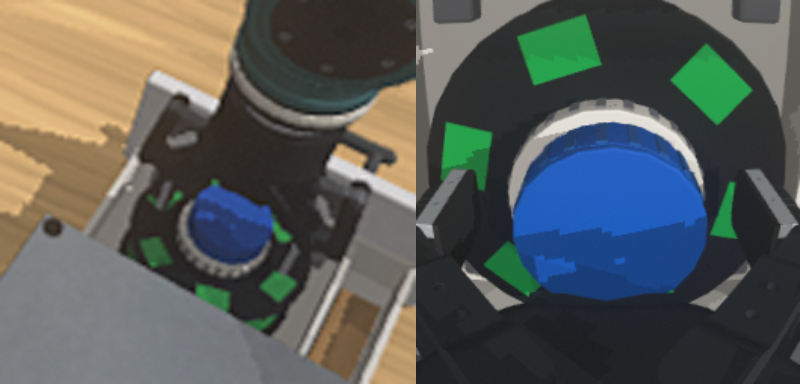

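Both views show the canister hanging by its collar on the spool, with the blue cap on and the pads clear of it. I raise the tips above the collar and grip only the cap.

Call:
move_arm --moves '[0,0,5,0,0.5,0.4,10,0,0.5,0.4,16.5,0,0.5,0.4,16.5,0,0.5,0.4,16.5,0]'

```text
t: 23.2
eef_pos: [0.6036, 0.1883, 0.0978]
tool_rot: [0.04, 0.999, 0.0, 0.0]
contact_force: [0.7, -0.7, -0.8]
width: 0.0854
grip_force: 0.0
```

Call:
move_arm --moves '[0,0,0,0,0,0,0,0,0,0,0,0,0,0,0,0,0,0,0,0]' --gripper 0.72

```text
t: 23.7
eef_pos: [0.6034, 0.1883, 0.0975]
tool_rot: [0.04, 0.999, -0.0, -0.0]
contact_force: [-0.6, 0.1, -0.2]
width: 0.0613
grip_force: 0.0
```

Call:
move_arm --moves '[0,0,0,0,0,0,0,0,0,0,0,0,0,0,0,0,0,0,0,0]' --gripper 0.5

```text
t: 24.2
eef_pos: [0.6038, 0.1882, 0.0982]
tool_rot: [0.04, 0.999, 0.0, 0.001]
contact_force: [-1.1, -0.4, 6.2]
width: 0.0545
grip_force: 63.3
```

Run:
```python
from fitc import *
s=shot('scene');w=shot('wrist','w6');st=observe();e=np.array(st['eef_pos']);print(st['t'],e,st['width'],st['grip_force'],st['contact_force'])
print('wrist',capfit(w,st,.0035))
```

```text
24.3 [0.6038 0.1882 0.0982] 0.05420423559699933 63.335941806435585 [-0.2701  0.0718  6.1825]
wrist (array([ 0.0015, -0.0004, -0.0045]), np.float64(0.014073494917904661))
```

Call:
move_arm --moves '[0,0,2,0,0,0,4,0,0,0,7,0,0,0,11,0,0,0,15,0]'

```text
t: 24.8
eef_pos: [0.6035, 0.1883, 0.1129]
tool_rot: [0.04, 0.999, 0.0, 0.0]
contact_force: [-0.1, -0.1, -1.1]
width: 0.0545
grip_force: 63.0
```

Call:
move_arm --moves '[0,0,8,0,0,0,18,0,0,0,28,0,0,0,38,0,0,0,48,0]'

```text
t: 25.3
eef_pos: [0.6035, 0.1883, 0.1617]
tool_rot: [0.04, 0.999, 0.0, 0.0]
contact_force: [0.1, 0.3, -0.0]
width: 0.0541
grip_force: 63.1
```

Call:
move_arm --moves '[0,0,10,0,0,0,20,0,0,0,28,0,0,0,34,0,0,0,37,0]'

```text
t: 25.8
eef_pos: [0.6036, 0.1883, 0.1982]
tool_rot: [0.04, 0.999, 0.0, 0.0]
contact_force: [0.3, -0.2, 0.2]
width: 0.0545
grip_force: 63.1
```

Call:
move_arm --moves '[0,0,0,0,0,0,0,0,0,0,0,0,0,0,0,0,0,0,0,0]'

```text
t: 26.3
eef_pos: [0.6034, 0.1882, 0.1974]
tool_rot: [0.04, 0.999, -0.0, -0.0]
contact_force: [-0.3, -0.0, -0.9]
width: 0.0547
grip_force: 63.0
```

Run:
```python
from fitc import *
s=shot('scene','end_s');d=shot('side','end_d');w=shot('wrist','end_w');st=observe();e=np.array(st['eef_pos']);print(st['t'],e,st['width'],st['grip_force'],st['contact_force'])
print('cap wrist',capfit(w,st,.0));print('cap scene',joint([s],e))
for n,p,z in(('s',s,0),('d',d,0),('w',w,1)):
    for th,h in(('inner_lid',.081),('canister',.025),('outer_cap',.18)):print(n,th,[(q['point'],round(q['score'],2),atz(p,q['point'],h,z)) for q in optics.spot_point(p,th)[:2]])
    hsv=cv2.cvtColor(p['img'],cv2.COLOR_RGB2HSV);m=cv2.inRange(hsv,(5,170,90),(18,255,255));nn,l,sx,c=cv2.connectedComponentsWithStats(m)
    for i in range(1,nn):
        x=atz(p,c[i],.091,z)
        if sx[i,4]>15 and np.hypot(*(x[:2]-[.604,.188]))<.06:print('orange',sx[i],x)
```

```text
26.45 [0.6034 0.1882 0.1975] 0.05426245195803778 63.04929234087467 [0.8227 0.5883 0.0741]
cap wrist (array([ 0.0016, -0.0005, -0.0012]), np.float64(0.014625049077345853))
cap scene (array([0.6034, 0.1882, 0.1975]), [np.float64(0.6972704714640199)], [np.int64(403)])
s inner_lid [([379.7, 240.0], 0.82, array([0.601 , 0.1858, 0.081 ]))]
s canister [([377.1, 253.9], 0.76, array([0.6014, 0.1942, 0.025 ]))]
s outer_cap [([207.6, 135.8], 0.71, array([ 0.5964, -0.2992,  0.18  ])), ([390.5, 218.6], 0.66, array([0.6119, 0.1863, 0.18  ]))]
orange [371 233  20  17 253] [0.6093 0.1885 0.091 ]
d inner_lid [([223.4, 131.1], 0.49, array([0.6102, 0.1918, 0.081 ]))]
d canister [([223.3, 150.1], 0.64, array([0.6027, 0.1747, 0.025 ]))]
d outer_cap [([222.5, 337.5], 0.69, array([ 0.4106, -0.5657,  0.18  ])), ([217.5, 100.0], 0.57, array([0.5991, 0.1993, 0.18  ]))]
orange [215 126  14   9  97] [0.6029 0.1816 0.091 ]
w inner_lid [([257.4, 193.1], 0.62, array([0.6015, 0.1898, 0.081 ]))]
w canister [([253.1, 179.2], 0.59, array([0.6024, 0.1857, 0.025 ]))]
w outer_cap [([251.1, 248.3], 0.69, array([0.6034, 0.1857, 0.18  ])), ([279.7, 39.3], 0.33, array([0.4984, 0.2077, 0.18  ]))]
orange [ 229  170   55   35 1205] [0.5936 0.1893 0.091 ]
```

The cap is held 100 mm above its seat. The orange lid shows on the canister in all three views, and the canister is in the hub, so I hand in.

```bash
python3 -c "
from station import job
print(job.sign_off())"
```

```text
the job is handed in; nothing more can be done
None
```

The job is handed in, with no verdict returned: the drawer is open to its stop, the canister is seated in the spool with its orange inner lid still on in all three camera views, and the blue cap is held level and still about 10 cm above its seat, at 26.5 s of the 70 s.

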